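# Hang the handpiece on the sprung hook

### The arm

A 6-joint arm with a two-finger parallel gripper is mounted at the origin on the work surface. World frame = base frame: x ahead of the robot, y to its left, z up, the work surface at z = 0. Lengths are in mm, angles in rad, forces in N, time in s.
With the tool pointing down it reaches from about 350 to 975 mm from the base axis. Payload 7.1 kg.
Tool frame: the origin (TCP) lies midway between the tips of the shut fingers; the grasp point (between the pads) lies 19 mm behind it; z points along the fingers, x is the direction in which the jaws open and shut, and the axes are right-handed (so a half turn about z gives the same grasp; the last joint's range is limited). The gripper opens to 88 mm and grips with 3 to 60 N. Pads are 20 mm wide; open, the fingers measure 115 mm over their backs; the gripper's body (75 mm by 178 mm) begins 61 mm behind the grasp point.
Start: joints at [1.233, 0.423, 1.63, -0, 1.089, -0.019], TCP at [195.86, 593.501, 201.275] pointing down, gripper open.
Joint ranges: [-3, 3], [-0.9, 2.11], [0.09, 2.58], [-1.31, 4.45], [0.11, 2.69], [-2.54, 2.54]. Speed limits (rad/s): [2.39, 2.39, 3.01, 3.14, 3.14, 3.14].

### API

Orientations are given as a rotation vector (axis times angle).
In Python, from workcell import telemetry, imaging, ticket gives the robot as it stands.
- The arm moves only by the tool jog_arm, never from a script. Its arguments are lists of equal length, an entry for each row: "travel": the shift along the world's x, y, z in units of 400 mm (1.0 is 400 mm), a list of three; "dr": the turn, a rotation vector about the world's x, y, z in units of 90 degrees (1.0 is 90 degrees), a list of three. In form: {"travel": [[tx, ty, tz], ...], "dr": [[wx, wy, wz], ...]}. A call has exactly 10 rows; each row is the pose to reach, as a shift and turn from the pose measured when the call began; what a row does not reach only later rows make up. A row lasts 1/10 s, in which the tool goes at most 50 mm and 8.59 degrees, less where a joint would pass 70% of its speed; a pose out of reach is approached as far as the arm can. A call with a number of a shift or a turn outside -1 to 1 is refused whole. A call with a gripper value outside its range is refused whole. "hand" is the opening, from -1 (shut) to 1 (fully open), set as the call begins (left out, the last holds). The fingers move at their own pace and stop on an object; the grip force is fixed at half the most. Time passes only in rows, so rows that repeat a pose let the fingers close, or fill a call up. It gives the time, the measured TCP pose, the force and the opening at its end, in the units of the state.
- telemetry.get_obs(): the state, without advancing time (a new reading comes with each control period).
- imaging.get_image(name): name is "scene" or "top" or "wrist"; returns a dict with "pixels" (420x560x3 uint8, red, green, blue), "range_z" (420x560 float32, mm along the optical axis (not along the pixel's ray), 0 where there is no reading), "fx", "fy", "cx", "cy" (pixels), "extrinsics" (4x4, takes a point from world to camera coordinates). Camera axes: x right, y down, z forward; pixel columns grow to the right and rows downward; lengths in mm; the calibration is good to about 2 mm. A picture is of the moment at which its call begins.
- ticket.close_job(): hands the job in, once; it reports no verdict.
The state is a dict: "t": time; "qpos": joint angles; "qvel": joint speeds; "joint_torque": joint torques, N m; "ee_pos": TCP position; "orientation": TCP orientation; "ft_force": force on the tool from outside, world axes, zero at the start; "moment": the same for the moment, N m; "width": finger opening in mm.
Only numpy, scipy, OpenCV 4.12 (cv2) and the standard library are available. Lean on these libraries where they do the work, as an engineer would, in place of code of your own. Each camera call takes 0.05 s, during which the arm holds its last target. There are 200 camera calls.

### The job

Take the red knob of the sprung hook, pull the hook down to the cordless handpiece where it stands in its wooden block, and catch the window of its brass hanger plate on the hook; the plate is set at a different height each time, so feel for its top edge gently and never knock or press on the handpiece hard (keep below 15 N). Then guide the hook slowly all the way back up to its stop, without letting it fly up, so that the handpiece hangs on it clear of the block, and let go. Handle only the knob: do not touch the handpiece with the gripper, and leave the other things on the bench alone.

Things in the scene. Friction and masses are not known exactly. Their poses are not given: they have to be found in the camera images.
- knob (a point): Grip centre of the red round knob on the hook's arm: upright pin 18 mm in diameter, from 24 mm below to 18 mm above this point, on a disc 44 mm wide (fingertips may rest on it). 322 mm above the bench when fully up; pulls straight down by up to 100 mm against a spring of 6 N (top) to 8 N (bottom); rises by itself when let go.
- seat (a point): Seat of the steel J-hook of 6 mm round wire: centre of its level bottom wire, 92 mm straight below knob. The underside is 3 mm lower. The level wire runs 9 mm to either side along hook's y axis; the shank rises to the arm at the -y end, the short tip turns up at the +y end.
- tip (a point): Upper end of the hook's short turned-up tip, 9 mm above the seat's centre line and 9 mm from it along hook's y axis; the tip's outer side is 12 mm from the seat.
- hook: Aluminium arm carrying knob and hook as one piece. Origin on the axis of the column about which it swings (light friction, stays where left, 1 rad either way), at the knob's height. The knob is 170 mm away along this body's -x axis; its level y axis is the way the hook's tip points; z up. Column 22 mm thick, 410 mm tall, blue spring drum on top.
- balancer: The fixed stand of the hook: steel base 120 x 170 x 18 mm with the column in its middle. Origin under the centre of the base, at bench height.
- handpiece: Black cordless rotary handpiece, about 0.2 kg, upright and loose in the block. Origin at the centre of its nose's lower end. Nose 15 mm in diameter, 28 mm long; body 28 mm in diameter from 28 to 111 mm above the origin. An upright brass hanger plate, 50 mm wide along this body's x axis, 5 mm thick, stands out of its top on its axis.
- cap (a point): Top centre of the handpiece's body. The hanger plate above it has a window open along the handpiece's y axis, 40 mm wide, 17 mm high; over it a round top bar 5 mm thick, which goes into the hook. The plate is clamped at an unreported height (holds to 40 N): the top bar's upper edge is between 30 and 71 mm above this point; feel for it.
- stand: Fixed wooden block 64 x 64 x 45 mm. Origin under its centre, at bench height. The handpiece's nose stands in its upright hole, 17 mm in diameter; the handpiece's shoulder rests on the block's top.
- tin: Small closed steel tin, 44 mm in diameter, 30 mm high, beside the block; leave alone. Origin under its centre.
- band: Brass ring blank, 24 mm in diameter, 6 mm high, lying flat; leave alone. Origin under its centre.
- pliers: Red-handled pliers, 170 mm long, lying along their x axis; leave alone. Origin near the middle, at the underside.
- mallet: Hammer lying along its x axis; leave alone. Origin at the underside.
- graver: Wood-handled graver lying along its x axis; leave alone. Origin at the underside.
- jar: Amber jar, 52 mm in diameter, 60 mm high; leave alone. Origin under its centre.

How it is judged:
By the outcome, as a careful person would: the job done as asked, in the order asked, and still so for the second after the job is handed in, with the robot touching nothing.
It also fails if it takes over 48 s, if anything falls off the work surface, if the arm or the gripper's body presses on something with over 40 N, if the wrist force passes 120 N, or if a joint passes its speed limit or range.

## Working session

There is one attempt and no reset: what is moved stays moved. The work goes in short steps, Python scripts to look and compute and a tool call to move; the robot and the scene stay as the last step left them, time stands still between calls to the robot, and variables do not carry over. Pictures are saved under pics/ and viewed, about 8 in all and at most 12, crops included, and the job is handed in when it is done.

Besides the shell and the picture viewer there is one more tool, called as name(argument=value, ...) on one line, values as JSON. jog_arm: Moves the arm, as the interface text tells. Its arguments: {"type":"object","properties":{"travel":{"type":"array"},"dr":{"type":"array"},"hand":{"type":"number"}},"required":["travel","dr"]}

```bash
ls; mkdir -p pics; cat > h.py <<'E'
import numpy as np, cv2
from workcell import telemetry, imaging, ticket
def grab(name):
    im=imaging.get_image(name); np.savez('pics/%s.npz'%name,**im); return im
def world(im,u,v,z=None):
    E=np.linalg.inv(np.array(im['extrinsics'])); 
    r=np.array([(u-im['cx'])/im['fx'],(v-im['cy'])/im['fy'],1.0])
    o=E[:3,3]; d=E[:3,:3]@r
    s=float(im['range_z'][int(v),int(u)]) if z is None else (z-o[2])/d[2]
    return o+s*d
def cloud(im):
    v,u=np.mgrid[0:420,0:560]; z=im['range_z']
    P=np.stack([(u-im['cx'])/im['fx']*z,(v-im['cy'])/im['fy']*z,z],-1)
    E=np.linalg.inv(np.array(im['extrinsics']))
    return P@E[:3,:3].T+E[:3,3]
def proj(im,p):
    q=np.array(im['extrinsics'])@np.r_[p,1]; return im['fx']*q[0]/q[2]+im['cx'],im['fy']*q[1]/q[2]+im['cy']
E
python3 - <<'E'
from h import *
a=grab('scene');b=grab('top')
for n,i in(('scene',a),('top',b)):
    cv2.imwrite('pics/%s1.png'%n,i['pixels'][...,::-1]); print(n,i['fx'],np.linalg.inv(i['extrinsics']).round(2).tolist())
print(telemetry.get_obs())
E
```

```text
pics
scene 386.54404640988014 [[-0.73, 0.46, -0.5, 1010.76], [0.68, 0.49, -0.55, 485.78], [-0.01, -0.74, -0.67, 815.84], [0.0, 0.0, 0.0, 1.0]]
top 417.6034429720297 [[0.0, -0.99, 0.14, 355.73], [-1.0, -0.0, 0.0, -13.11], [-0.0, -0.14, -0.99, 1341.98], [0.0, 0.0, 0.0, 1.0]]
{'t': 0.1, 'qpos': array([ 1.23304392e+00,  4.23781836e-01,  1.63057182e+00,  6.86240878e-06,
        1.08861721e+00, -1.89873491e-02]), 'qvel': array([ 0.00100468, -0.00311854, -0.0035079 , -0.00048642,  0.00027591,
       -0.00076141]), 'joint_torque': array([-3.18077155e-04, -5.45623255e+01, -2.74325752e+01,  6.45478559e-02,
        1.88067049e-02, -4.49177753e-05]), 'ee_pos': array([195.66586973, 593.03709896, 200.58499014]), 'orientation': array([ 2.54521707e+00,  1.84026183e+00, -1.78313134e-03]), 'ft_force': array([0.84575019, 0.17776878, 0.56704731]), 'moment': array([0.01789929, 0.01046285, 0.0335629 ]), 'width': 87.64245647038959}
```

View pics/scene1.png

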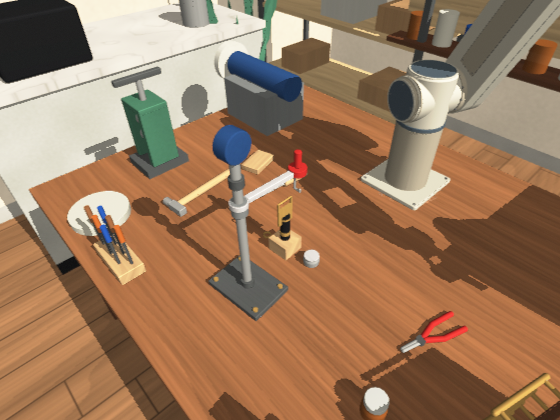

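View pics/top1.png

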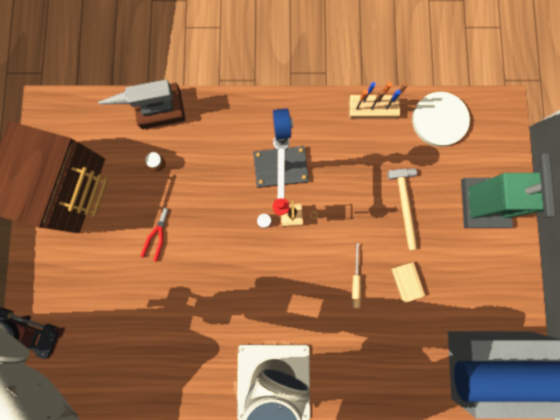

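The scene view shows the column near (243,240), the red knob at (298,165), the handpiece with its brass plate at (286,225) in the block, and the tin at (312,258). The top view shows the knob at (281,207), the block at (291,214), and the column base at (281,168).

```bash
python3 - <<'E'
from h import *
for n in('scene','top'):
    im=dict(np.load('pics/%s.npz'%n)); P=cloud(im); p=im['pixels'].astype(int); hsv=cv2.cvtColor(im['pixels'],cv2.COLOR_RGB2HSV)
    X,Y,Z=P[...,0],P[...,1],P[...,2]
    box=(X>350)&(X<800)&(abs(Y)<250)
    red=(p[...,0]>130)&(p[...,1]<60)&(p[...,2]<70)&box&(Z>200)
    print(n,'red',red.sum(),np.median(P[red],0),P[red].min(0),P[red].max(0))
    if red.sum():
        t=red&(Z>P[red][:,2].max()-8); print(' pin top',P[t].mean(0),t.sum(), 'px',np.argwhere(t).mean(0)[::-1])
    k=P[red].mean(0)
    near=box&(np.hypot(X-k[0],Y-k[1])<90)
    blk=near&(Z>40)&(Z<50); print(' blocktop',blk.sum(),P[blk].mean(0) if blk.any() else 0,P[blk].min(0),P[blk].max(0))
    if blk.sum()>5: print(cv2.minAreaRect(P[blk][:,:2].astype(np.float32)))
    for z0,z1 in((60,150),(150,162),(162,180),(180,200),(200,240)):
        m=near&(Z>z0)&(Z<z1)
        if m.any(): print(' z',z0,z1,m.sum(),P[m].mean(0).round(1),P[m].min(0).round(1),P[m].max(0).round(1))
    arm=box&(Z>280)&(Z<450)&~red; print(' arm',arm.sum(),P[arm].mean(0))
    base=box&(Z>12)&(Z<24)&(X>k[0]+50); print(' base',base.sum(),cv2.minAreaRect(P[base][:,:2].astype(np.float32)))
    tin=near&(Z>26)&(Z<34); print(' tin',P[tin].mean(0),cv2.minAreaRect(P[tin][:,:2].astype(np.float32)) )
    for lo in (60,100,140,180,220,260): 
        m=box&(Z>lo)&(Z<lo+25)&(X>k[0]+90); print(' col',lo,m.sum(),P[m].mean(0).round(1),P[m].min(0).round(1),P[m].max(0).round(1)) if m.any() else 0
s=dict(np.load('pics/scene.npz'));t=dict(np.load('pics/top.npz'))
a=cv2.resize(s['pixels'][130:290,190:350],(560,560),interpolation=cv2.INTER_CUBIC)
b=cv2.resize(t['pixels'][190:235,250:310],(240,180),interpolation=cv2.INTER_CUBIC)
c=np.zeros((560,800,3),np.uint8);c[:,:560]=a;c[:180,560:]=b
cv2.imwrite('pics/crop.png',c[...,::-1])
E
```

```text
scene red 284 [506.68353244 -12.74120243 297.53264739] [482.50111265 -38.20426845 277.89852524] [523.34474971   1.74883541 340.47543231]
 pin top [503.40057937 -18.06139281 337.79318119] 35 px [297.25714286 152.11428571]
 blocktop 302 [516.51025661 -49.47925167  43.94965658] [476.95994033 -89.15667175  40.00216677] [545.67315822 -21.19491388  49.70091026]
((510.3157958984375, -56.42525100708008), (66.25064849853516, 67.86749267578125), 4.636972427368164)
 z 60 150 345 [514.4 -50.2 111. ] [484.  -68.5  60.3] [535.6 -40.6 150. ]
 z 150 162 58 [510.4 -54.6 156.2] [485.7 -59.6 150.3] [535.1 -51.4 161.8]
 z 162 180 45 [508.9 -54.7 174.6] [485.4 -58.2 164.2] [535.8 -50.8 179.9]
 z 180 200 7 [514.7 -53.7 180.8] [489.4 -55.4 180.1] [532.1 -50.3 182.3]
 z 200 240 29 [503.  -18.5 232.7] [499.4 -30.5 226.8] [506.2  -8.3 239.6]
 arm 2026 [654.39725514 -12.48571769 360.11925052]
 base 2277 ((672.4573974609375, -22.186904907226562), (121.26780700683594, 172.38287353515625), 6.463160991668701)
 tin [503.6330259   10.19507187  29.33714801] ((506.8931579589844, -21.503273010253906), (57.8119964599609
[... 1216 characters left out ...]
.8 180.2] [528.9 -53.3 184.3]
 arm 728 [596.7980463  -22.34453988 325.9316822 ]
 base 1555 ((669.9777221679688, -22.642959594726562), (120.74615478515625, 169.64535522460938), 6.496332168579102)
 tin [491.29167838  26.10250321  30.20746184] ((491.26995849609375, -17.200531005859375), (38.41720962524414, 132.67481994628906), 0.34483978152275085)
 col 60 2 [664.1 -13.9  69.1] [663.8 -13.9  63.8] [664.4 -13.9  74.4]
 col 100 3 [663.7 -13.8 115.1] [663.1 -13.8 105.3] [664.6 -13.8 124. ]
 col 140 2 [663.7 -13.8 157. ] [663.6 -13.8 150.9] [663.8 -13.8 163.1]
 col 180 3 [665.8 -20.3 191.6] [663.6 -33.5 184.6] [670.  -13.7 196.2]
 col 260 9 [655.8 -25.1 271.2] [652.5 -39.8 263.7] [659.2  -8.4 283.2]
```

View pics/crop.png

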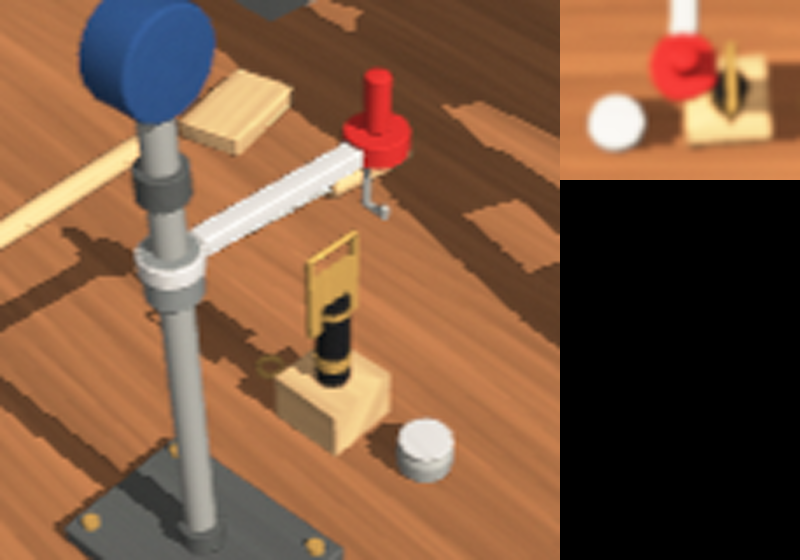

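Estimates agree. The column axis is at (671,-22), the knob at (501,-22) (170 mm apart) with the hook tip pointing +y, and the cap at about (509.5,-56.5). The plate lies along x with its top near z≈183. The hook therefore has to pass over the plate to its -y side, then enter the window moving +y.

Next I move over the knob.

jog_arm(travel=[[0.038, -0.077, 0.052], [0.076, -0.154, 0.104], [0.114, -0.231, 0.156], [0.152, -0.308, 0.208], [0.19, -0.385, 0.26], [0.228, -0.462, 0.312], [0.266, -0.539, 0.364], [0.304, -0.616, 0.416], [0.342, -0.693, 0.468], [0.38, -0.77, 0.52]], dr=[[0, 0, -0.04], [0, 0, -0.08], [0, 0, -0.12], [0, 0, -0.16], [0, 0, -0.2], [0, 0, -0.24], [0, 0, -0.28], [0, 0, -0.32], [0, 0, -0.36], [0, 0, -0.4]], hand=0.2)

```text
t: 1.1
ee_pos: [347.8, 283.5, 409.2]
orientation: [2.991, 0.96, -0.003]
ft_force: [-0.8, 0.5, 0.7]
width: 52.6
```

jog_arm(travel=[[0.043, -0.085, 0], [0.086, -0.17, 0], [0.129, -0.255, 0], [0.172, -0.34, 0], [0.215, -0.425, 0], [0.258, -0.51, -0.01], [0.301, -0.595, -0.02], [0.344, -0.68, -0.03], [0.383, -0.764, -0.04], [0.383, -0.764, -0.04]], dr=[[0, 0, -0.044], [0, 0, -0.088], [0, 0, -0.132], [0, 0, -0.176], [0, 0, -0.22], [0, 0, -0.264], [0, 0, -0.308], [0, 0, -0.352], [0, 0, -0.396], [0, 0, -0.396]])

```text
t: 2.1
ee_pos: [501.7, -25.2, 392.0]
orientation: [3.141, -0.01, -0.005]
ft_force: [0.4, 0.6, 0.4]
width: 52.7
```

```bash
python3 - <<'E'
from h import *
w=grab('wrist'); o=telemetry.get_obs(); print(o['ee_pos'],o['orientation'],o['ft_force'])
P=cloud(w);p=w['pixels'].astype(int);Z=P[...,2]
red=(p[...,0]>110)&(p[...,1]<70)&(p[...,2]<80)&(Z>285)
for lo,hi in((292,303),(334,348)):
    m=red&(Z>lo)&(Z<hi)
    if m.any(): print(lo,m.sum(),P[m].mean(0),P[m].min(0),P[m].max(0),cv2.minEnclosingCircle(P[m][:,:2].astype(np.float32)))
for lo,hi in((126,132),(150,160),(160,176),(176,190),(43,47)):
    m=(Z>lo)&(Z<hi)&(abs(P[...,0]-510)<60)&(abs(P[...,1]+57)<45)
    if m.any(): print(lo,m.sum(),P[m].mean(0),P[m].min(0),P[m].max(0),cv2.minAreaRect(P[m][:,:2].astype(np.float32)))
cv2.imwrite('pics/w1.png',w['pixels'][...,::-1])
E
```

```text
[501.01327361 -23.50862271 392.26485291] [-3.14146482  0.00570358  0.00571989] [ 0.26914131  1.1258805  -0.02365692]
292 1515 [501.24077393 -17.01193426 297.14792273] [480.07546674 -42.03717945 292.0244313 ] [ 5.21667549e+02 -2.93638112e-02  3.02772081e+02] ((501.41827392578125, -21.80294418334961), 21.9694881439209)
334 514 [501.43698952 -20.86200093 338.70470744] [492.90497256 -30.04451495 334.09595986] [510.150063   -12.80502643 341.07230476] ((501.3789367675781, -21.80746078491211), 9.005337715148926)
43 490 [515.90854576 -35.62095376  44.49302573] [476.27087932 -61.39966291  43.00079504] [541.88612878 -22.50067125  46.96733807] ((509.0098571777344, -43.89478302001953), (64.07190704345703, 39.133934020996094), 3.6609601974487305)
```

View pics/w1.png

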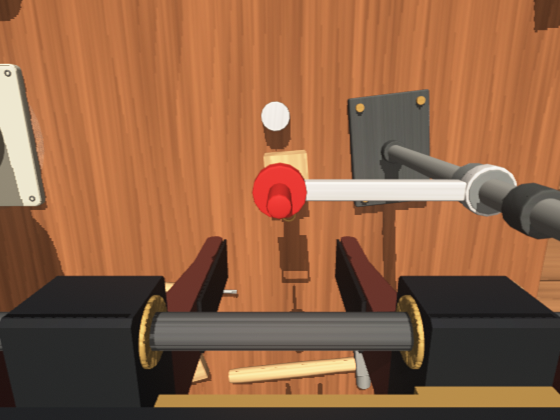

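The wrist view shows the knob at (278,195), between the jaws. Its disc radius is 22 mm and its pin radius 9 mm, which match, and the axis is at (501.4,-21.8). I'll descend and then grip.

jog_arm(travel=[[0.001, 0.004, -0.03], [0.001, 0.004, -0.06], [0.001, 0.004, -0.09], [0.001, 0.004, -0.12], [0.001, 0.004, -0.15], [0.001, 0.004, -0.17], [0.001, 0.004, -0.19], [0.001, 0.004, -0.205], [0.001, 0.004, -0.215], [0.001, 0.004, -0.22]], dr=[[0, 0, 0], [0, 0, 0], [0, 0, 0], [0, 0, 0], [0, 0, 0], [0, 0, 0], [0, 0, 0], [0, 0, 0], [0, 0, 0], [0, 0, 0]])

```text
t: 3.15
ee_pos: [501.4, -21.9, 304.0]
orientation: [-3.141, 0.006, 0.006]
ft_force: [-0.4, -0.1, 0.8]
width: 52.7
```

jog_arm(travel=[[0, 0, 0], [0, 0, 0], [0, 0, 0], [0, 0, 0], [0, 0, 0], [0, 0, 0], [0, 0, 0], [0, 0, 0], [0, 0, 0], [0, 0, 0]], dr=[[0, 0, 0], [0, 0, 0], [0, 0, 0], [0, 0, 0], [0, 0, 0], [0, 0, 0], [0, 0, 0], [0, 0, 0], [0, 0, 0], [0, 0, 0]], hand=-1)

```text
t: 4.15
ee_pos: [499.9, -22.0, 303.8]
orientation: [-3.141, 0.006, 0.011]
ft_force: [-6.6, 0.2, 1.9]
width: 17.1
```

jog_arm(travel=[[0, -0.011, 0], [0.0005, -0.022, 0], [0.001, -0.033, 0], [0.002, -0.044, 0], [0.0035, -0.055, 0], [0.005, -0.066, 0], [0.007, -0.077, 0], [0.009, -0.086, 0], [0.009, -0.086, 0], [0.009, -0.086, 0]], dr=[[0, 0, 0.016], [0, 0, 0.033], [0, 0, 0.049], [0, 0, 0.065], [0, 0, 0.081], [0, 0, 0.098], [0, 0, 0.114], [0, 0, 0.13], [0, 0, 0.13], [0, 0, 0.13]])

```text
t: 5.15
ee_pos: [503.4, -56.4, 304.0]
orientation: [3.125, 0.313, -0.011]
ft_force: [-0.2, 0.3, 0.9]
width: 16.8
```

```bash
python3 - <<'E'
from h import *
s=grab('scene'); o=telemetry.get_obs(); print(o['ee_pos'],o['orientation'],o['ft_force'])
P=cloud(s);Z=P[...,2]
near=(abs(P[...,0]-510)<50)&(abs(P[...,1]+50)<50)
m=near&(Z>60)&(Z<128);print('body',P[m].mean(0))
for lo in range(140,200,4):
    m=near&(Z>lo)&(Z<=lo+4)
    if m.any(): q=P[m]; print(lo,m.sum(),np.median(q,0).round(1),q.min(0).round(1),q.max(0).round(1), np.polyfit(q[:,0],q[:,1],1)[0].round(3))
m=near&(Z>210)&(Z<245); print('hook',m.sum(),P[m].mean(0),P[m].min(0),P[m].max(0))
a=cv2.resize(s['pixels'][130:270,220:360],(600,600),interpolation=cv2.INTER_CUBIC)
cv2.imwrite('pics/s2.png',a[...,::-1])
E
```

```text
[503.42612968 -56.34373292 303.96894806] [ 3.12523954  0.3133229  -0.01100904] [-1.42796524 -0.16405186  1.76375018]
body [515.40974222 -48.95038935  99.35417476]
140 16 [506.  -54.1 142.3] [486.7 -55.9 140.2] [534.9 -51.1 143.8] 0.039
144 19 [514.3 -53.6 145.4] [485.3 -55.8 144. ] [534.2 -51.7 147.9] 0.014
148 16 [509.8 -53.6 150. ] [484.5 -56.1 148.2] [534.9 -52.3 151.7] 0.022
152 18 [516.7 -53.8 153.4] [486.4 -59.5 152.3] [533.5 -51.4 155.9] 0.033
156 31 [510.4 -54.  158.5] [486.5 -57.6 156.1] [535.5 -51.4 160. ] 0.04
160 5 [488.9 -54.9 161.8] [485.7 -59.5 161. ] [536.7 -52.5 163.9] 0.089
164 8 [511.  -54.3 166.1] [484.6 -56.1 164.4] [535.7 -53.1 167.4] 0.019
168 4 [511.3 -54.6 170.4] [489.1 -57.4 169.7] [535.  -53.5 171.8] 0.055
172 6 [490.8 -54.3 174.9] [486.3 -55.7 172.8] [535.  -52.8 175.8] 0.026
176 23 [515.4 -54.6 178.4] [485.6 -56.9 176.6] [533.5 -52.7 180. ] 0.021
180 9 [504.7 -54.1 180.4] [490.8 -57.1 180.1] [521.5 -52.2 181.6] 0.034
hook 32 [505.96617381 -54.67457188 233.43877598] [500.82017813 -64.46137086 225.97135444] [510.04153113 -43.28975827 242.99987616]
```

View pics/s2.png

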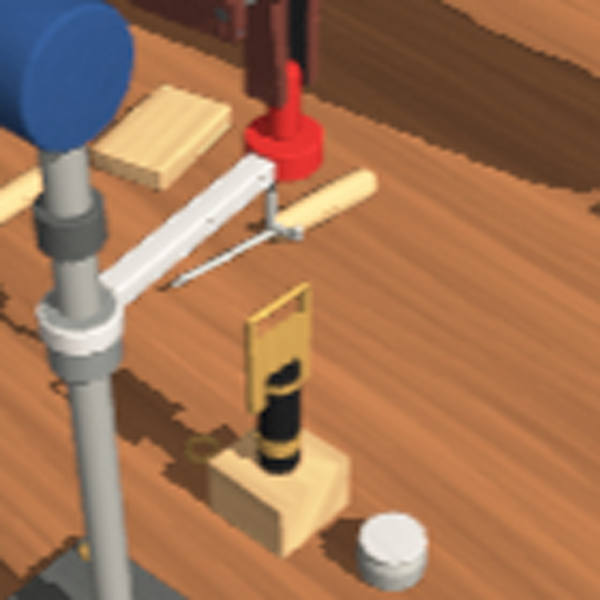

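The crop shows the wire above the plate's top bar, with the tip on the +y side (~(295,235)) and the window open below the bar (~(280,310)). Depth puts the bar top at z≈182. I'll lower to about 9 mm above it, then creep down to feel the contact.

jog_arm(travel=[[0, 0, -0.01], [0, 0, -0.02], [0, 0, -0.03], [0, 0, -0.04], [0, 0, -0.05], [0, 0, -0.06], [0, 0, -0.07], [0, 0, -0.08], [0, 0, -0.088], [0, 0, -0.09]], dr=[[0, 0, 0], [0, 0, 0], [0, 0, 0], [0, 0, 0], [0, 0, 0], [0, 0, 0], [0, 0, 0], [0, 0, 0], [0, 0, 0], [0, 0, 0]])

```text
t: 6.2
ee_pos: [503.4, -56.3, 268.3]
orientation: [3.125, 0.313, -0.011]
ft_force: [-4.0, -1.5, 6.8]
width: 17.2
```

jog_arm(travel=[[0, 0, -0.001], [0, 0, -0.002], [0, 0, -0.003], [0, 0, -0.004], [0, 0, -0.005], [0, 0, -0.006], [0, 0, -0.007], [0, 0, -0.0075], [0, 0, -0.0075], [0, 0, -0.0075]], dr=[[0, 0, 0], [0, 0, 0], [0, 0, 0], [0, 0, 0], [0, 0, 0], [0, 0, 0], [0, 0, 0], [0, 0, 0], [0, 0, 0], [0, 0, 0]])

```text
t: 7.2
ee_pos: [503.4, -56.3, 265.9]
orientation: [3.125, 0.313, -0.01]
ft_force: [-2.7, -1.5, 6.8]
width: 17.3
```

jog_arm(travel=[[0, 0, -0.001], [0, 0, -0.002], [0, 0, -0.003], [0, 0, -0.004], [0, 0, -0.005], [0, 0, -0.006], [0, 0, -0.007], [0, 0, -0.0075], [0, 0, -0.0075], [0, 0, -0.0075]], dr=[[0, 0, 0], [0, 0, 0], [0, 0, 0], [0, 0, 0], [0, 0, 0], [0, 0, 0], [0, 0, 0], [0, 0, 0], [0, 0, 0], [0, 0, 0]])

```text
t: 8.2
ee_pos: [503.4, -56.3, 263.5]
orientation: [3.124, 0.312, -0.009]
ft_force: [-2.7, -1.5, 6.7]
width: 17.2
```

jog_arm(travel=[[0, 0, -0.0005], [0, 0, -0.001], [0, 0, -0.0015], [0, 0, -0.002], [0, 0, -0.0025], [0, 0, -0.003], [0, 0, -0.0035], [0, 0, -0.004], [0, 0, -0.004], [0, 0, -0.004]], dr=[[0, 0, 0], [0, 0, 0], [0, 0, 0], [0, 0, 0], [0, 0, 0], [0, 0, 0], [0, 0, 0], [0, 0, 0], [0, 0, 0], [0, 0, 0]])

```text
t: 9.2
ee_pos: [503.5, -56.3, 262.6]
orientation: [3.124, 0.312, -0.009]
ft_force: [-4.3, -1.4, 8.0]
width: 17.3
```

jog_arm(travel=[[0, 0, -0.0005], [0, 0, -0.001], [0, 0, -0.0015], [0, 0, -0.002], [0, 0, -0.0025], [0, 0, -0.003], [0, 0, -0.0035], [0, 0, -0.004], [0, 0, -0.004], [0, 0, -0.004]], dr=[[0, 0, 0], [0, 0, 0], [0, 0, 0], [0, 0, 0], [0, 0, 0], [0, 0, 0], [0, 0, 0], [0, 0, 0], [0, 0, 0], [0, 0, 0]])

```text
t: 10.2
ee_pos: [503.5, -56.3, 261.6]
orientation: [3.123, 0.312, -0.008]
ft_force: [-3.7, -0.2, 6.9]
width: 17.0
```

jog_arm(travel=[[0, 0, -0.0005], [0, 0, -0.001], [0, 0, -0.0015], [0, 0, -0.002], [0, 0, -0.0025], [0, 0, -0.003], [0, 0, -0.0035], [0, 0, -0.004], [0, 0, -0.004], [0, 0, -0.004]], dr=[[0, 0, 0], [0, 0, 0], [0, 0, 0], [0, 0, 0], [0, 0, 0], [0, 0, 0], [0, 0, 0], [0, 0, 0], [0, 0, 0], [0, 0, 0]])

```text
t: 11.2
ee_pos: [503.5, -56.3, 260.6]
orientation: [3.123, 0.312, -0.008]
ft_force: [-3.3, -1.0, 7.4]
width: 17.1
```

jog_arm(travel=[[0, 0, -0.0005], [0, 0, -0.001], [0, 0, -0.0015], [0, 0, -0.002], [0, 0, -0.0025], [0, 0, -0.003], [0, 0, -0.0035], [0, 0, -0.004], [0, 0, -0.004], [0, 0, -0.004]], dr=[[0, 0, 0], [0, 0, 0], [0, 0, 0], [0, 0, 0], [0, 0, 0], [0, 0, 0], [0, 0, 0], [0, 0, 0], [0, 0, 0], [0, 0, 0]])

```text
t: 12.2
ee_pos: [503.5, -56.2, 259.6]
orientation: [3.123, 0.311, -0.007]
ft_force: [-3.7, -0.4, 6.8]
width: 17.1
```

jog_arm(travel=[[0, 0, -0.0005], [0, 0, -0.001], [0, 0, -0.0015], [0, 0, -0.002], [0, 0, -0.0025], [0, 0, -0.003], [0, 0, -0.0035], [0, 0, -0.004], [0, 0, -0.004], [0, 0, -0.004]], dr=[[0, 0, 0], [0, 0, 0], [0, 0, 0], [0, 0, 0], [0, 0, 0], [0, 0, 0], [0, 0, 0], [0, 0, 0], [0, 0, 0], [0, 0, 0]])

```text
t: 13.2
ee_pos: [503.5, -56.2, 258.7]
orientation: [3.122, 0.311, -0.007]
ft_force: [-3.6, -1.9, 7.2]
width: 17.0
```

jog_arm(travel=[[0, 0, -0.0005], [0, 0, -0.001], [0, 0, -0.0015], [0, 0, -0.002], [0, 0, -0.0025], [0, 0, -0.003], [0, 0, -0.0035], [0, 0, -0.004], [0, 0, -0.004], [0, 0, -0.004]], dr=[[0, 0, 0], [0, 0, 0], [0, 0, 0], [0, 0, 0], [0, 0, 0], [0, 0, 0], [0, 0, 0], [0, 0, 0], [0, 0, 0], [0, 0, 0]])

```text
t: 14.2
ee_pos: [503.5, -56.2, 257.8]
orientation: [3.122, 0.311, -0.006]
ft_force: [-4.2, -0.5, 7.8]
width: 17.3
```

jog_arm(travel=[[0, 0, -0.0005], [0, 0, -0.001], [0, 0, -0.0015], [0, 0, -0.002], [0, 0, -0.0025], [0, 0, -0.003], [0, 0, -0.0035], [0, 0, -0.004], [0, 0, -0.004], [0, 0, -0.004]], dr=[[0, 0, 0], [0, 0, 0], [0, 0, 0], [0, 0, 0], [0, 0, 0], [0, 0, 0], [0, 0, 0], [0, 0, 0], [0, 0, 0], [0, 0, 0]])

```text
t: 15.2
ee_pos: [503.5, -56.3, 257.5]
orientation: [3.121, 0.311, -0.005]
ft_force: [-5.5, -1.3, 12.3]
width: 17.3
```

Contact felt: force rises about 5 N over the spring load at TCP z≈257.6. I'll raise off it and swing to the plate's -y side.

jog_arm(travel=[[0, 0, 0.01], [0, 0, 0.02], [0, 0, 0.022], [0.002, -0.01, 0.022], [0.0045, -0.02, 0.022], [0.0073, -0.03, 0.022], [0.0103, -0.04, 0.022], [0.0135, -0.05, 0.022], [0.0168, -0.0593, 0.022], [0.0168, -0.0593, 0.022]], dr=[[0, 0, 0], [0, 0, 0], [0, 0, 0], [0, 0, 0.015], [0, 0, 0.031], [0, 0, 0.046], [0, 0, 0.062], [0, 0, 0.077], [0, 0, 0.092], [0, 0, 0.092]])

```text
t: 16.2
ee_pos: [510.4, -80.4, 266.9]
orientation: [3.09, 0.535, -0.004]
ft_force: [-2.6, -1.1, 7.8]
width: 16.9
```

jog_arm(travel=[[0, 0, -0.008], [0, 0, -0.016], [0, 0, -0.024], [0, 0, -0.032], [0, 0, -0.04], [0, 0, -0.048], [0, 0, -0.056], [0, 0, -0.064], [0, 0, -0.07], [0, 0, -0.073]], dr=[[0, 0, 0], [0, 0, 0], [0, 0, 0], [0, 0, 0], [0, 0, 0], [0, 0, 0], [0, 0, 0], [0, 0, 0], [0, 0, 0], [0, 0, 0]])

```text
t: 17.2
ee_pos: [510.5, -80.5, 238.2]
orientation: [3.089, 0.535, -0.003]
ft_force: [-3.0, -1.0, 7.2]
width: 16.8
```

```bash
python3 - <<'E'
from h import *
s=grab('scene'); o=telemetry.get_obs(); print(o['ee_pos'],o['orientation'],o['ft_force'])
a=cv2.resize(s['pixels'][150:250,230:330],(600,600),interpolation=cv2.INTER_CUBIC)
cv2.imwrite('pics/s3.png',a[...,::-1])
E
```

```text
[510.43731381 -80.43607902 238.09631553] [ 3.08946338  0.53516499 -0.0034719 ] [-2.68928628 -0.93109003  7.35735231]
```

View pics/s3.png

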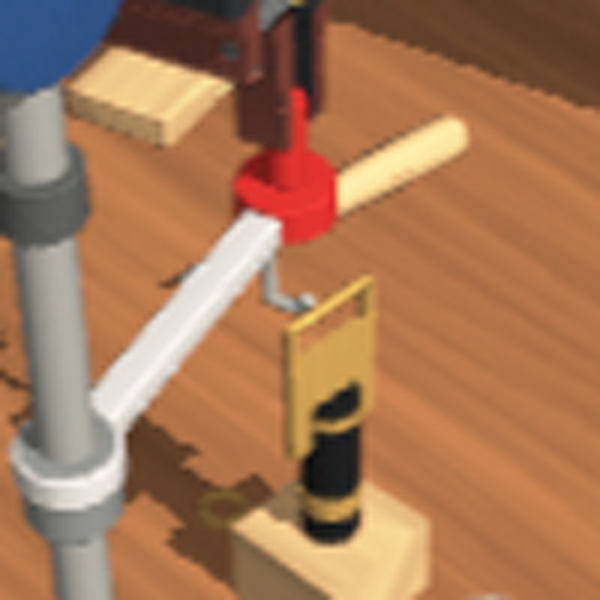

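The crop shows the hook on the -y side of the plate with its tip at (305,302), level with the window. I'll swing in slowly, half way first, and check the force.

jog_arm(travel=[[-0.001, 0.0035, 0], [-0.0022, 0.007, 0], [-0.0034, 0.0105, 0], [-0.0046, 0.014, 0], [-0.0058, 0.0175, 0], [-0.0069, 0.021, 0], [-0.008, 0.0245, 0], [-0.009, 0.028, 0], [-0.0098, 0.0305, 0], [-0.0098, 0.0305, 0]], dr=[[0, 0, -0.005], [0, 0, -0.011], [0, 0, -0.016], [0, 0, -0.022], [0, 0, -0.027], [0, 0, -0.032], [0, 0, -0.038], [0, 0, -0.043], [0, 0, -0.047], [0, 0, -0.047]])

```text
t: 18.25
ee_pos: [506.5, -68.1, 238.7]
orientation: [3.107, 0.42, -0.004]
ft_force: [-3.6, -1.5, 7.3]
width: 16.9
```

jog_arm(travel=[[-0.0009, 0.0035, -0.001], [-0.0018, 0.007, -0.001], [-0.0027, 0.0105, -0.001], [-0.0036, 0.014, -0.001], [-0.0045, 0.0175, -0.001], [-0.0054, 0.021, -0.001], [-0.0063, 0.0245, -0.001], [-0.0072, 0.028, -0.001], [-0.0075, 0.0295, -0.001], [-0.0075, 0.0295, -0.001]], dr=[[0, 0, -0.005], [0, 0, -0.011], [0, 0, -0.016], [0, 0, -0.022], [0, 0, -0.027], [0, 0, -0.032], [0, 0, -0.038], [0, 0, -0.043], [0, 0, -0.045], [0, 0, -0.045]])

```text
t: 19.25
ee_pos: [503.5, -56.2, 238.9]
orientation: [3.12, 0.31, -0.003]
ft_force: [-3.3, -0.5, 6.8]
width: 16.9
```

```bash
python3 - <<'E'
from h import *
s=grab('scene'); o=telemetry.get_obs(); print(o['ee_pos'],o['orientation'],o['ft_force'])
a=cv2.resize(s['pixels'][150:250,230:330],(600,600),interpolation=cv2.INTER_CUBIC)
cv2.imwrite('pics/s4.png',a[...,::-1])
E
```

```text
[503.52231876 -56.20682689 238.89539156] [ 3.11968773  0.31016335 -0.00322589] [-2.49196115 -0.59901207  7.367702  ]
```

View pics/s4.png

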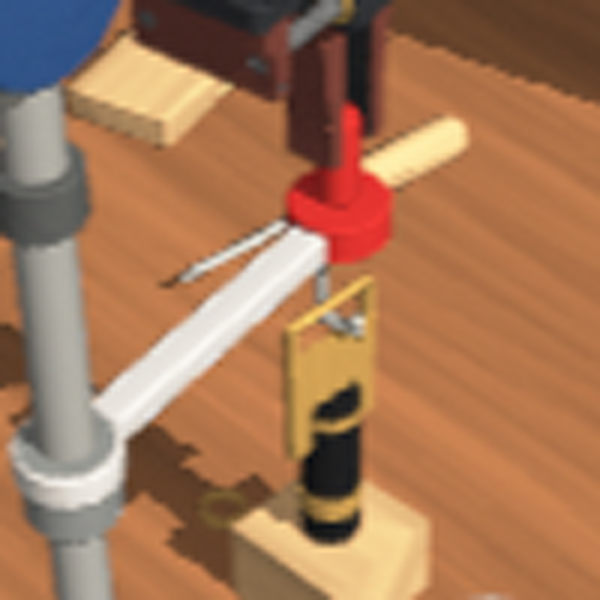

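The crop shows the hook through the window, with the tip at (350,325) on the near side and the bar above the wire. I'll rise slowly now.

jog_arm(travel=[[0, 0, 0.003], [0, 0, 0.006], [0, 0, 0.009], [0, 0, 0.012], [0, 0, 0.015], [0, 0, 0.018], [0, 0, 0.021], [0, 0, 0.024], [0, 0, 0.027], [0, 0, 0.03]], dr=[[0, 0, 0], [0, 0, 0], [0, 0, 0], [0, 0, 0], [0, 0, 0], [0, 0, 0], [0, 0, 0], [0, 0, 0], [0, 0, 0], [0, 0, 0]])

```text
t: 20.3
ee_pos: [503.5, -56.1, 251.2]
orientation: [3.12, 0.31, -0.003]
ft_force: [-3.0, -0.6, 3.5]
width: 16.8
```

jog_arm(travel=[[0, 0, 0.003], [0, 0, 0.006], [0, 0, 0.009], [0, 0, 0.012], [0, 0, 0.015], [0, 0, 0.018], [0, 0, 0.021], [0, 0, 0.024], [0, 0, 0.027], [0, 0, 0.03]], dr=[[0, 0, 0], [0, 0, 0], [0, 0, 0], [0, 0, 0], [0, 0, 0], [0, 0, 0], [0, 0, 0], [0, 0, 0], [0, 0, 0], [0, 0, 0]])

```text
t: 21.3
ee_pos: [503.5, -56.1, 263.2]
orientation: [3.12, 0.31, -0.003]
ft_force: [-2.4, 0.1, 3.9]
width: 17.2
```

Force dropped by about 3 N, so the handpiece is being carried. I'll keep rising.

jog_arm(travel=[[0, 0, 0.003], [0, 0, 0.006], [0, 0, 0.009], [0, 0, 0.012], [0, 0, 0.015], [0, 0, 0.018], [0, 0, 0.021], [0, 0, 0.024], [0, 0, 0.027], [0, 0, 0.03]], dr=[[0, 0, 0], [0, 0, 0], [0, 0, 0], [0, 0, 0], [0, 0, 0], [0, 0, 0], [0, 0, 0], [0, 0, 0], [0, 0, 0], [0, 0, 0]])

```text
t: 22.3
ee_pos: [503.5, -56.1, 275.4]
orientation: [3.12, 0.31, -0.003]
ft_force: [-1.8, -0.7, 4.7]
width: 17.3
```

jog_arm(travel=[[0, 0, 0.003], [0, 0, 0.006], [0, 0, 0.009], [0, 0, 0.012], [0, 0, 0.015], [0, 0, 0.018], [0, 0, 0.021], [0, 0, 0.024], [0, 0, 0.027], [0, 0, 0.03]], dr=[[0, 0, 0], [0, 0, 0], [0, 0, 0], [0, 0, 0], [0, 0, 0], [0, 0, 0], [0, 0, 0], [0, 0, 0], [0, 0, 0], [0, 0, 0]])

```text
t: 23.3
ee_pos: [503.5, -56.1, 287.5]
orientation: [3.12, 0.31, -0.003]
ft_force: [-2.4, -0.9, 4.3]
width: 16.9
```

jog_arm(travel=[[0, 0, 0.003], [0, 0, 0.006], [0, 0, 0.009], [0, 0, 0.012], [0, 0, 0.015], [0, 0, 0.018], [0, 0, 0.021], [0, 0, 0.024], [0, 0, 0.027], [0, 0, 0.03]], dr=[[0, 0, 0], [0, 0, 0], [0, 0, 0], [0, 0, 0], [0, 0, 0], [0, 0, 0], [0, 0, 0], [0, 0, 0], [0, 0, 0], [0, 0, 0]])

```text
t: 24.3
ee_pos: [503.5, -56.1, 299.5]
orientation: [3.12, 0.31, -0.003]
ft_force: [-1.8, -0.2, 3.9]
width: 17.1
```

jog_arm(travel=[[0, 0, 0.0015], [0, 0, 0.003], [0, 0, 0.0045], [0, 0, 0.006], [0, 0, 0.0075], [0, 0, 0.009], [0, 0, 0.01], [0, 0, 0.011], [0, 0, 0.012], [0, 0, 0.012]], dr=[[0, 0, 0], [0, 0, 0], [0, 0, 0], [0, 0, 0], [0, 0, 0], [0, 0, 0], [0, 0, 0], [0, 0, 0], [0, 0, 0], [0, 0, 0]])

```text
t: 25.3
ee_pos: [503.5, -56.1, 304.0]
orientation: [3.12, 0.31, -0.003]
ft_force: [-0.4, -0.8, -0.3]
width: 17.3
```

```bash
python3 - <<'E'
from h import *
s=grab('scene'); o=telemetry.get_obs(); print(o['ee_pos'],o['orientation'],o['ft_force'])
a=cv2.resize(s['pixels'][130:270,220:360],(600,600),interpolation=cv2.INTER_CUBIC)
cv2.imwrite('pics/s5.png',a[...,::-1])
E
```

```text
[503.49784317 -56.07928351 304.01758771] [ 3.11976924  0.310154   -0.0033219 ] [ 0.64760386 -0.6033225  -1.15395076]
```

View pics/s5.png

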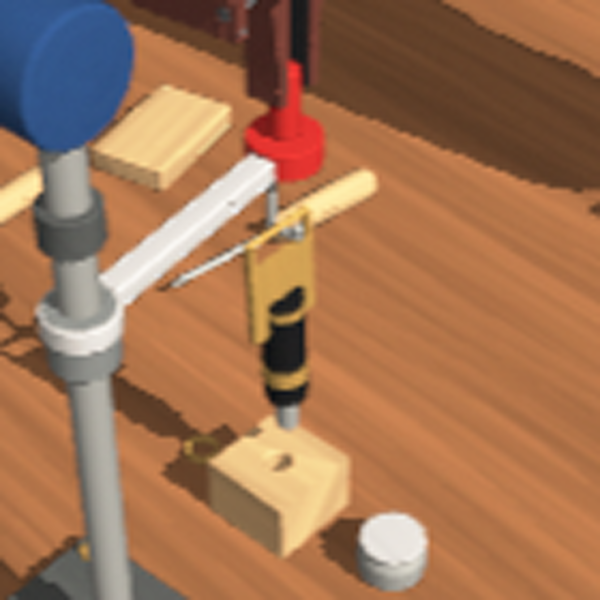

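The hook is at its stop, since the spring force on the wrist has vanished. The handpiece hangs with its nose at (288,415), clear of the block's hole at (283,460). I'll release and withdraw straight up.

jog_arm(travel=[[0, 0, 0], [0, 0, 0], [0, 0, 0], [0, 0, 0], [0, 0, 0], [0, 0, 0], [0, 0, 0], [0, 0, 0], [0, 0, 0], [0, 0, 0]], dr=[[0, 0, 0], [0, 0, 0], [0, 0, 0], [0, 0, 0], [0, 0, 0], [0, 0, 0], [0, 0, 0], [0, 0, 0], [0, 0, 0], [0, 0, 0]], hand=0.2)

```text
t: 26.35
ee_pos: [503.5, -56.1, 304.0]
orientation: [3.12, 0.31, -0.003]
ft_force: [0.5, 0.4, -0.1]
width: 52.6
```

jog_arm(travel=[[0, 0, 0.01], [0, 0, 0.03], [0, 0, 0.06], [0, 0, 0.09], [0, 0, 0.12], [0, 0, 0.15], [0, 0, 0.18], [0, 0, 0.21], [0, 0, 0.23], [0, 0, 0.23]], dr=[[0, 0, 0], [0, 0, 0], [0, 0, 0], [0, 0, 0], [0, 0, 0], [0, 0, 0], [0, 0, 0], [0, 0, 0], [0, 0, 0], [0, 0, 0]])

```text
t: 27.35
ee_pos: [504.0, -56.2, 397.4]
orientation: [3.119, 0.31, -0.0]
ft_force: [0.1, 0.7, 0.3]
width: 52.5
```

jog_arm(travel=[[0, 0, 0], [0, 0, 0], [0, 0, 0], [0, 0, 0], [0, 0, 0], [0, 0, 0], [0, 0, 0], [0, 0, 0], [0, 0, 0], [0, 0, 0]], dr=[[0, 0, 0], [0, 0, 0], [0, 0, 0], [0, 0, 0], [0, 0, 0], [0, 0, 0], [0, 0, 0], [0, 0, 0], [0, 0, 0], [0, 0, 0]])

```text
t: 28.35
ee_pos: [504.1, -56.2, 397.4]
orientation: [3.119, 0.31, -0.0]
ft_force: [1.0, 0.1, -0.8]
width: 52.5
```

```bash
python3 - <<'E'
from h import *
s=grab('scene'); o=telemetry.get_obs(); print(o['t'],o['ee_pos'],o['ft_force'],o['width'])
P=cloud(s);p=s['pixels'].astype(int);red=(p[...,0]>130)&(p[...,1]<60)&(p[...,2]<70)&(P[...,2]>200)&(abs(P[...,0]-505)<40)&(abs(P[...,1]+50)<50)
print('knob top z',P[red][:,2].max())
a=cv2.resize(s['pixels'][130:270,220:360],(600,600),interpolation=cv2.INTER_CUBIC)
cv2.imwrite('pics/s6.png',a[...,::-1])
E
```

```text
28.4 [504.04362124 -56.1556201  397.37463542] [1.44736995 0.07617014 0.86211936] 52.639088383724605
knob top z 340.0576954409928
```

View pics/s6.png

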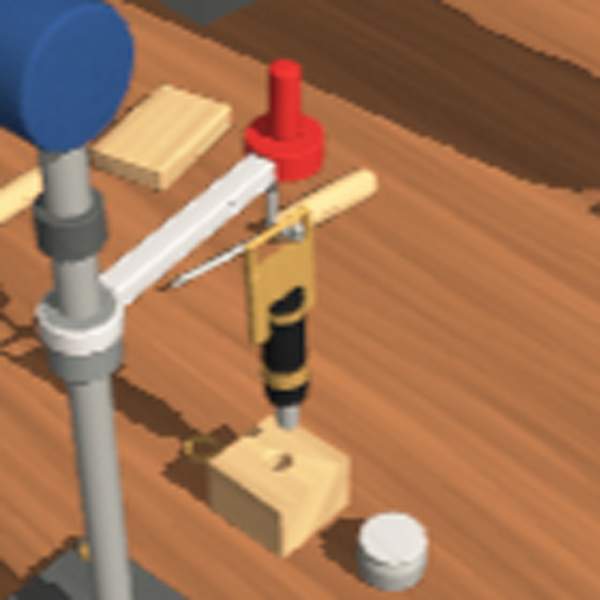

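The handpiece hangs still on the hook. The knob's top is at 340 mm, which is fully up, and the gripper is clear.

```bash
python3 -c "
from workcell import ticket; print(ticket.close_job())"
```

```text
the job is handed in; nothing more can be done
None
```

The handpiece now hangs on the hook, clear of its block, and the job is handed in. The robot's clock stood at 28.4 s of the 48 s allowed.

- **Feeling for the plate:** I gripped only the knob. The hook wire met the plate's top edge at z≈181 mm, pressing with about 5 N. The camera had suggested about 182 mm.
- **Catching the window:** I took the hook over to the far side of the plate, down to window height, and swung the tip in. No rise in force showed on the way.
- **Raising it:** I brought it up at about 12 mm/s. The wrist load fell by about 3 N as it took the weight, and by the stop the spring force was gone. I then let go and withdrew straight up.

**Last checks:** the knob's top is at 340 mm, which is fully up. The handpiece hangs still with its nose above the block, and the wrist reads about 0 N with the gripper clear. The block and tin look untouched in the last picture; I did not recheck the things farther out on the bench. No check failed or disagreed.

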